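Pin the seed-tray tier to the shelf by feel

TASK

Lock the orange seed-tray tier to the shelf: draw the red-handled steel pin out of its wooden block, put its tip down through the rubber-flapped slot in the tier's steel cover plate, and feel along the bar hidden underneath until the tip drops into the anchor hole. Push the pin fully home so that its collar sits flat on the cover plate, and let go. Be gentle: 10 N is plenty, and never let the pin or the gripper press on the tier or its fitting with more than 40 N, knocks included; leave the lantern, funnel, bowl and dibber where they are.

Things in the scene. Friction and masses are not known exactly. Their poses are not given: they have to be found in the camera images.
- pin: Loose locking pin, 0.1 to 0.17 kg, upright in the block. Origin: on its axis at the underside of its black rubber collar; z up. Below: shaft 10 mm diameter, 44 mm long, last 3 mm tapering to a flat 7 mm tip. Above: collar 28 mm diameter, 4 mm thick, then a red square grip 18 x 18 mm from z = 4 to 44 mm, faces square to the pin's x and y.
- pin_tip (a point): Centre of the pin's lower tip, 44 mm below the pin's origin.
- stand: Fixed wooden block 80 x 80 x 50 mm high with a 14 mm vertical hole through its middle, in which the pin stands with its collar resting on the top. Origin: centre of its underside, on the shelf; z up.
- tier: Fixed stack of three orange seed trays (x = 70 to 190 mm in this frame, y = -90 to 90, 92 mm high) with a steel lug box in front (x = -30 to 70, y = -75 to 75 mm) whose flat top is the slotted cover plate, 4 mm thick, upper face at z = 62 mm. Origin: on the shelf straight under the slot's middle; x towards the trays, y along the slot, z up. With the pin home its origin is at z = 62 mm.
- slot (a point): Middle of the slot at the cover plate's upper face; axes as the tier's. Slot 56 mm long (along y), 16 mm wide (along x), closed by two light black rubber-coated flaps that hinge down when pushed (1 to 2 N in all) and spring back.
- bar_top (a point): Point straight under the slot's middle (28 mm below it) on the upper face of the hidden rigid anchor bar, which runs along y and never moves. One hole in it, 16 mm along x, 13 mm along y, deep enough for the pin; its centre is at x = 0 and anywhere from y = -18 to +18 mm from here, different each time, unseen. With the tip riding on the bar the collar stands 16 mm above the plate.
- lantern: Bystander: blue solar lantern with white press button, 84 mm diameter, 112 mm high, loose. Origin: centre of underside.
- funnel: Bystander: aluminium funnel standing mouth down, 100 mm diameter, 100 mm high, loose. Origin: centre of underside.
- bowl: Bystander: white ceramic bowl, 100 mm diameter, 45 mm high, loose. Origin: centre of underside.
- dibber: Bystander: yellow plastic T-handled dibber lying on the shelf, about 155 mm long, 90 mm handle, 24 mm thick, loose. Origin: on the shelf under its shaft; x along the shaft to the handle.
Mind the look-alikes: they are no part of the job. What is shaped like the pin but blue or turquoise is not meant.

How it is judged:
On the way, in this order (a step that is already met when the one before it is completed fails the run):
1. the pin is drawn up clear of its block (z of pin in the frame of stand above 0.092 m), for 0.1 s.
2. the pin's tip is in the hidden hole, at least 4 mm below the bar's upper face (z of pin_tip in the frame of tier below 0.03 m and horizontal distance between pin_tip and slot below 0.028 m), for 0.1 s.
At the end, for the whole second after the job is handed in: The pin stands in the slot and the hidden hole, upright within 0.1 rad, its collar flat on the cover plate (within 2.5 mm of it), at rest and let go (z of pin in the frame of tier between 0.0595 and 0.0645 m and horizontal distance between pin and slot below 0.026 m and x of pin in the frame of tier between -0.007 and 0.007 m and angle between pin's own z axis and vertical below 0.1 rad and linear speed of pin below 0.02 m/s); the robot touches nothing.
It fails at once if the pin is pressed on the tier or its fitting with more than 40 N (contact force between pin and tier above 40 N).
It fails at once if the robot itself pushes the tier or its fitting with more than 40 N (contact force between any of the fingers, the arm and tier above 40 N).
It fails at once if a bystander is moved more than 15 mm (distance of any of lantern, funnel, bowl, dibber from where it was at the start of the episode above 0.015 m).
It also fails if it takes over 64 s, if anything falls off the work surface, if the arm or the gripper's body presses on something with over 40 N, if the wrist force passes 120 N, or if a joint passes its speed limit or range.

ROBOT

A 6-joint arm with a two-finger parallel gripper is mounted at the origin on the work surface. World frame = base frame: x ahead of the robot, y to its left, z up, the work surface at z = 0. Lengths are in m, angles in rad, forces in N, time in s.
With the tool pointing down it reaches from about 0.375 to 0.825 m from the base axis. Payload 5.5 kg.
Tool frame: the origin (TCP) lies midway between the tips of the shut fingers; the grasp point (between the pads) lies hold_point_z behind it (hold_point_z is the distance from the TCP to the grasp point, in m); z points along the fingers, y is the line along which they close (so a half turn about z gives the same grasp; the last joint's range is limited). The gripper opens to 85 mm and grips with 20 to 120 N. Pads are 22 mm wide; open, the fingers measure 114 mm over their backs; the gripper's body (76 mm by 85 mm) begins 54 mm behind the grasp point. The pads swing forward as they close: fully open they stand 13 mm farther back than shut.
Start: joints at [-1.323, 0.314, -0.047, 1.21, 0, 1.571], TCP at [0.147, -0.582, 0.231] pointing down, gripper open.
Joint ranges: [-2.67, 2.67], [-0.69, 1.73], [-1.03, 1.25], [-2.08, 2.16], [-1.42, 1.45], [-3.14, 3.14]. Speed limits (rad/s): [2.39, 2.39, 3.01, 3.14, 3.14, 3.14].

INTERFACE

Orientations are given as a 3x3 rotation matrix whose columns are the frame's x, y, z axes.
In Python, from bench import observe, grab_frame, hand_in, hold_point_z gives the robot as it stands. The module is installed in compiled form; this text tells all that it offers.
- The arm moves only by the tool jog_arm, never from a script. Its argument "plan" is a list of rows, each an object of numbers: "claw": the opening, from 0 (shut) to 1 (fully open); "dx", "dy", "dz": the shift along the tool's x, y, z scaled (see below); "wx", "wy", "wz": the turn, a rotation vector about the tool's x, y, z scaled (see below). In form: [{"claw": .., "dx": .., "dy": .., "dz": .., "wx": .., "wy": .., "wz": ..}, ...]. A call has exactly 8 rows; each row is the pose to reach, as a shift and turn from the pose commanded when the call began, along the tool's axes at that moment, turning the shorter way round; what a row does not reach only later rows make up. The controller multiplies each number of a shift by 0.2 m and each number of a turn by 180 degrees. A row lasts 1/10 s, in which the tool goes at most 50 mm and 8.59 degrees, less where a joint would pass 70% of its speed; a pose out of reach is approached as far as the arm can. A call with a number of a shift or a turn outside -1 to 1 is refused whole. A call with a gripper value outside its range is refused whole. The fingers move at their own pace and stop on an object; the grip force is fixed at half the most. Time passes only in rows, so rows that repeat a pose let the fingers close, or fill a call up. It gives the time, the measured TCP pose, the force, the opening and the grip force at its end, in the units of the state.
- observe(): the state, without advancing time (a new reading comes with each control period).
- grab_frame(name): name is "scene" or "top" or "wrist"; returns a dict with "color" (400x640x3 uint8, red, green, blue), "fx", "fy", "cx", "cy" (pixels), "k1" (the pictures are not rectified: a ray, as slopes to the right and down, at radius r is drawn at 1 + k1 r^2 times it, then the intrinsics apply), "R" (3x3) and "t" (3): a world point X has camera coordinates R X + t. Camera axes: x right, y down, z forward; pixel columns grow to the right and rows downward; lengths in m; the calibration is good to about 2 mm. A picture is of the moment at which its call begins. There is no depth.
- hand_in(): hands the job in; it is judged then, once.
The state is a dict: "time_s": time; "qpos": joint angles; "dq": joint speeds; "joint_efforts": joint torques, N m; "ee_pos": TCP position; "eef_rot": TCP orientation; "contact_force": force on the tool from outside, world axes, zero at the start; "ft_torque": the same for the moment, N m; "opening": finger opening in m; "grasp_force": force on a finger pad.
Only numpy, scipy, OpenCV 4.12 (cv2) and the standard library are available. Lean on these libraries where they do the work, as an engineer would, in place of code of your own. Each camera call takes 0.05 s, during which the arm holds its last target. There are 200 camera calls.

## Working session

There is one attempt and no reset: what is moved stays moved. The work goes in short steps, Python scripts to look and compute and a tool call to move; the robot and the scene stay as the last step left them, time stands still between calls to the robot, and variables do not carry over. Pictures are saved under pics/ and viewed, at most 10 in all, crops included, and the job is handed in when it is done.

Besides the shell and the picture viewer there is one more tool, called after "Request:" by a JSON object that holds its "method" and its "body", one argument or row to a line. jog_arm: Moves the arm, as the interface text tells. Shifts and turns lie within -1 to 1; 1 stands for 0.2 m of shift or 180 degrees of turn. Its arguments: {"type":"object","properties":{"plan":{"type":"array","items":{"type":"object","properties":{"claw":{"type":"number"},"dx":{"type":"number"},"dy":{"type":"number"},"dz":{"type":"number"},"wx":{"type":"number"},"wy":{"type":"number"},"wz":{"type":"number"}}}}},"required":["plan"]}

```bash
mkdir -p pics; cat > h.py <<'E'
import numpy as np, cv2, pickle
from bench import observe, grab_frame, hand_in, hold_point_z
def snap(name,fn):
    f=grab_frame(name); pickle.dump(f,open(f'pics/{fn}.pkl','wb'))
    cv2.imwrite(f'pics/{fn}.png',f['color'][:,:,::-1]); return f
def load(fn): return pickle.load(open(f'pics/{fn}.pkl','rb'))
def crop(fn,u0,v0,u1,v1,s,out):
    im=load(fn)['color'][v0:v1,u0:u1,::-1]
    cv2.imwrite(f'pics/{out}.png',cv2.resize(im,None,fx=s,fy=s,interpolation=cv2.INTER_CUBIC))
def ray(f,u,v):
    K=np.array([[f['fx'],0,f['cx']],[0,f['fy'],f['cy']],[0,0,1.]])
    p=cv2.undistortPoints(np.array([[[u,v]]],float),K,np.array([f['k1'],0,0,0.]))[0,0]
    R=np.array(f['R']);t=np.array(f['t'])
    return -R.T@t, R.T@np.array([p[0],p[1],1])
def at(f,u,v,z):
    c,d=ray(f,u,v); return c+d*(z-c[2])/d[2]
def proj(f,X):
    p=np.array(f['R'])@X+np.array(f['t']); x=p[:2]/p[2]; x=x*(1+f['k1']*(x@x))
    return x*[f['fx'],f['fy']]+[f['cx'],f['cy']]
E
python3 - <<'E'
from h import *
np.set_printoptions(precision=4,suppress=True)
a=snap('scene','s0');b=snap('top','t0')
cv2.imwrite('pics/both.png',cv2.resize(np.vstack([a['color'],b['color']])[:,:,::-1],None,fx=.75,fy=.75,interpolation=cv2.INTER_AREA))
for k,v in observe().items(): print(k,v)
print(hold_point_z, b['R'],b['t'],b['fx'],b['k1'])
E
```

```text
time_s 0.1
qpos [-1.323   0.3142 -0.0479  1.2102  0.      1.5708]
dq [-0.0001 -0.0018  0.003   0.0006 -0.0016  0.0016]
joint_efforts [ -0.0011 -54.0768  34.054    0.0112   0.0001   0.    ]
ee_pos [ 0.147  -0.5812  0.2305]
eef_rot [[ 0.9695  0.2452 -0.0004]
 [ 0.2452 -0.9695  0.0015]
 [ 0.     -0.0015 -1.    ]]
contact_force [-0.1472  0.1008  0.3269]
ft_torque [ 0.0007  0.018  -0.0378]
grasp_force 0.0
opening 0.08486511520384339
0.0187 [[-0.0307 -0.9995 -0.0083]
 [-0.9967  0.0312 -0.0751]
 [ 0.0753  0.006  -0.9971]] [0.0105 0.5725 1.2919] 369.4013028601951 -0.003635043597226341
```

View pics/both.png

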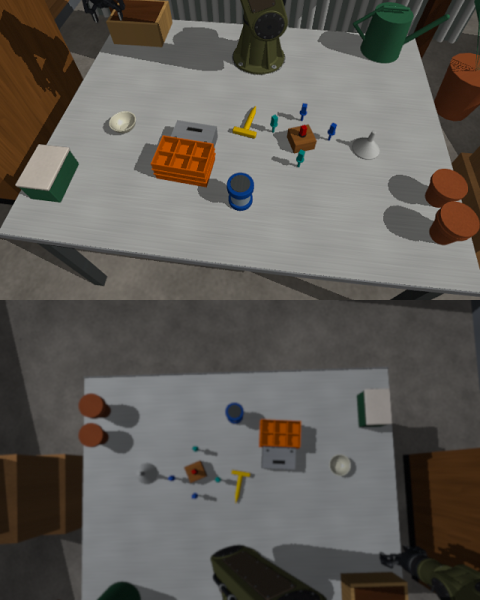

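The red pin is in the wooden block at scene (403,173) and top (260,227). The look-alikes in top px are blue at (229,237) and (260,261), and turquoise at (260,198) and (291,240). The slot is at top (372,216). I choose the red one and will check it in a crop.

```bash
python3 - <<'E'
from h import *
a=load('t0')['color'][190:250,210:310,::-1]; b=load('t0')['color'][160:240,330:430,::-1]; c=load('s0')['color'][140:220,350:450,::-1]
r=lambda i:cv2.resize(i,(400,int(4*i.shape[0])),interpolation=cv2.INTER_CUBIC)
A,B,C=r(a),r(b),r(c)
cv2.imwrite('pics/c1.png',np.hstack([np.vstack([A,np.zeros((320,400,3),np.uint8)]),np.vstack([B,np.zeros((240,400,3),np.uint8)])]))
im=cv2.imread('pics/c1.png'); im[240:560,0:400]=C; cv2.imwrite('pics/c1.png',im)
E
```

```text
(no output)
```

View pics/c1.png

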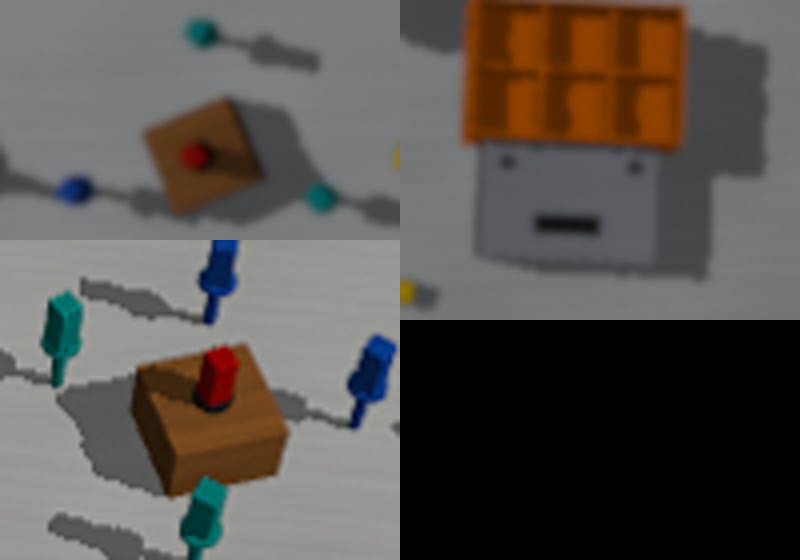

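The crop confirms the red pin on the block at top px (259,229). The block's top corners are at crop (145,132), (228,97), (263,178), (180,214), and the slot's middle is at crop (567,225).

```bash
python3 - <<'E'
from h import *
np.set_printoptions(precision=4,suppress=True)
t=load('t0');s=load('s0')
C=lambda u,v:(210+u/4,190+v/4); D=lambda u,v:(330+(u-400)/4,160+v/4)
cs=[at(t,*C(*p),.05) for p in [(145,132),(228,97),(263,178),(180,214)]]
m=np.mean(cs,0);print('block',m)
for i in range(4):
    e=cs[(i+1)%4]-cs[i];print(np.linalg.norm(e),np.degrees(np.arctan2(e[1],e[0])))
print('pin top t',at(t,*C(196,156),.094),'s',at(s,350+222/4,140+(356-240)/4,.094),'collar s',at(s,350+215/4,140+(402-240)/4,.052))
print('slot',at(t,*D(567,225),.062), [at(t,*D(*p),.062) for p in [(534,225),(601,225)]])
print('trays front', at(t,*D(464,143),.092),at(t,*D(683,150),.092))
print('lookalikes',[at(t,*C(*p),.09) for p in [(200,33),(75,189),(320,197)]],at(t,260,261,.09))
E
```

```text
block [0.4703 0.1955 0.05  ]
0.07786459417450624 -68.85083606576076
0.07653687974112719 -157.85244346517206
0.07785907970547928 111.66452647906681
0.07723723979337103 22.144930671232352
pin top t [0.4699 0.195  0.094 ] s [0.4732 0.2013 0.094 ] collar s [0.4783 0.2028 0.052 ]
slot [ 0.5016 -0.1874  0.062 ] [array([ 0.5024, -0.1592,  0.062 ]), array([ 0.5006, -0.2165,  0.062 ])]
trays front [ 0.5724 -0.0997  0.092 ] [ 0.5608 -0.2832  0.092 ]
lookalikes [array([0.5732, 0.1903, 0.09  ]), array([0.4455, 0.2976, 0.09  ]), array([0.4326, 0.0925, 0.09  ])] [0.3636 0.1943 0.09  ]
```

Request:
{"method": "jog_arm", "body": {
  "plan": [
    {"claw": 1, "dx": 1, "dy": -0.8},
    {"claw": 1, "dx": 1, "dy": -0.8},
    {"claw": 1, "dx": 1, "dy": -0.8},
    {"claw": 1, "dx": 1, "dy": -0.8},
    {"claw": 1, "dx": 1, "dy": -0.8},
    {"claw": 1, "dx": 1, "dy": -0.8},
    {"claw": 1, "dx": 1, "dy": -0.8},
    {"claw": 1, "dx": 1, "dy": -0.8}
  ]
}}

```text
invalid input at $.plan[0]: expected keys claw, dx, dy, dz, wx, wy, wz
```

Request:
{"method": "jog_arm", "body": {
  "plan": [
    {"claw": 1, "dx": 0.9, "dy": -1},
    {"claw": 1, "dx": 0.9, "dy": -1},
    {"claw": 1, "dx": 0.9, "dy": -1},
    {"claw": 1, "dx": 0.9, "dy": -1},
    {"claw": 1, "dx": 0.9, "dy": -1},
    {"claw": 1, "dx": 0.9, "dy": -1},
    {"claw": 1, "dx": 0.9, "dy": -1},
    {"claw": 1, "dx": 0.9, "dy": -1}
  ]
}}

```text
invalid input at $.plan[0]: expected keys claw, dx, dy, dz, wx, wy, wz
```

Request:
{"method": "jog_arm", "body": {
  "plan": [
    {"claw": 1, "dx": 0.3, "dy": -1},
    {"claw": 1, "dx": 0.3, "dy": -1},
    {"claw": 1, "dx": 0.3, "dy": -1},
    {"claw": 1, "dx": 0.3, "dy": -1},
    {"claw": 1, "dx": 0.3, "dy": -1},
    {"claw": 1, "dx": 0.3, "dy": -1},
    {"claw": 1, "dx": 0.3, "dy": -1},
    {"claw": 1, "dx": 0.3, "dy": -1}
  ]
}}

```text
invalid input at $.plan[0]: expected keys claw, dx, dy, dz, wx, wy, wz
```

Request:
{"method": "jog_arm", "body": {
  "plan": [
    {"claw": 1, "dx": 1, "dy": -0.8, "dz": 0, "wx": 0, "wy": 0, "wz": 0},
    {"claw": 1, "dx": 1, "dy": -0.8, "dz": 0, "wx": 0, "wy": 0, "wz": 0},
    {"claw": 1, "dx": 1, "dy": -0.8, "dz": 0, "wx": 0, "wy": 0, "wz": 0},
    {"claw": 1, "dx": 1, "dy": -0.8, "dz": 0, "wx": 0, "wy": 0, "wz": 0},
    {"claw": 1, "dx": 1, "dy": -0.8, "dz": 0, "wx": 0, "wy": 0, "wz": 0},
    {"claw": 1, "dx": 1, "dy": -0.8, "dz": 0, "wx": 0, "wy": 0, "wz": 0},
    {"claw": 1, "dx": 1, "dy": -0.8, "dz": 0, "wx": 0, "wy": 0, "wz": 0},
    {"claw": 1, "dx": 1, "dy": -0.8, "dz": 0, "wx": 0, "wy": 0, "wz": 0}
  ]
}}

```text
time_s: 0.9
ee_pos: [0.3015, -0.378, 0.2312]
eef_rot: [[0.969, 0.245, -0.0], [0.245, -0.969, -0.0], [-0.001, 0.0, -1.0]]
contact_force: [-0.3, -0.2, 0.4]
opening: 0.0856
grasp_force: 0.0
```

Request:
{"method": "jog_arm", "body": {
  "plan": [
    {"claw": 1, "dx": 0.9, "dy": -1, "dz": 0, "wx": 0, "wy": 0, "wz": 0},
    {"claw": 1, "dx": 0.9, "dy": -1, "dz": 0, "wx": 0, "wy": 0, "wz": 0},
    {"claw": 1, "dx": 0.9, "dy": -1, "dz": 0, "wx": 0, "wy": 0, "wz": 0},
    {"claw": 1, "dx": 0.9, "dy": -1, "dz": 0, "wx": 0, "wy": 0, "wz": 0},
    {"claw": 1, "dx": 0.9, "dy": -1, "dz": 0, "wx": 0, "wy": 0, "wz": 0},
    {"claw": 1, "dx": 0.9, "dy": -1, "dz": 0, "wx": 0, "wy": 0, "wz": 0},
    {"claw": 1, "dx": 0.9, "dy": -1, "dz": 0, "wx": 0, "wy": 0, "wz": 0},
    {"claw": 1, "dx": 0.9, "dy": -1, "dz": 0, "wx": 0, "wy": 0, "wz": 0}
  ]
}}

```text
time_s: 1.7
ee_pos: [0.4271, -0.1407, 0.2311]
eef_rot: [[0.97, 0.244, -0.001], [0.244, -0.97, -0.001], [-0.001, 0.0, -1.0]]
contact_force: [0.5, 0.6, 0.1]
opening: 0.0857
grasp_force: 0.0
```

Request:
{"method": "jog_arm", "body": {
  "plan": [
    {"claw": 1, "dx": 0.3, "dy": -1, "dz": 0, "wx": 0, "wy": 0, "wz": 0},
    {"claw": 1, "dx": 0.3, "dy": -1, "dz": 0, "wx": 0, "wy": 0, "wz": 0},
    {"claw": 1, "dx": 0.3, "dy": -1, "dz": 0, "wx": 0, "wy": 0, "wz": 0},
    {"claw": 1, "dx": 0.3, "dy": -1, "dz": 0, "wx": 0, "wy": 0, "wz": 0},
    {"claw": 1, "dx": 0.3, "dy": -1, "dz": 0, "wx": 0, "wy": 0, "wz": 0},
    {"claw": 1, "dx": 0.3, "dy": -1, "dz": 0, "wx": 0, "wy": 0, "wz": 0},
    {"claw": 1, "dx": 0.3, "dy": -1, "dz": 0, "wx": 0, "wy": 0, "wz": 0},
    {"claw": 1, "dx": 0.3, "dy": -1, "dz": 0, "wx": 0, "wy": 0, "wz": 0}
  ]
}}

```text
time_s: 2.5
ee_pos: [0.4365, 0.0671, 0.2312]
eef_rot: [[0.97, 0.242, -0.0], [0.242, -0.97, -0.001], [-0.0, 0.001, -1.0]]
contact_force: [1.0, 0.6, -1.1]
opening: 0.0854
grasp_force: 0.0
```

Request:
{"method": "jog_arm", "body": {
  "plan": [
    {"claw": 1, "dx": 0.33, "dy": -0.59, "dz": 0, "wx": 0, "wy": 0, "wz": 0},
    {"claw": 1, "dx": 0.33, "dy": -0.59, "dz": 0, "wx": 0, "wy": 0, "wz": 0},
    {"claw": 1, "dx": 0.33, "dy": -0.59, "dz": 0, "wx": 0, "wy": 0, "wz": 0},
    {"claw": 1, "dx": 0.33, "dy": -0.59, "dz": 0, "wx": 0, "wy": 0, "wz": 0},
    {"claw": 1, "dx": 0.33, "dy": -0.59, "dz": 0, "wx": 0, "wy": 0, "wz": 0},
    {"claw": 1, "dx": 0.33, "dy": -0.59, "dz": 0, "wx": 0, "wy": 0, "wz": 0},
    {"claw": 1, "dx": 0.33, "dy": -0.59, "dz": 0, "wx": 0, "wy": 0, "wz": 0},
    {"claw": 1, "dx": 0.33, "dy": -0.59, "dz": 0, "wx": 0, "wy": 0, "wz": 0}
  ]
}}

```text
time_s: 3.3
ee_pos: [0.4826, 0.1619, 0.2315]
eef_rot: [[0.955, 0.298, -0.011], [0.298, -0.954, 0.032], [-0.001, -0.034, -0.999]]
contact_force: [0.4, -0.0, -0.4]
opening: 0.086
grasp_force: 0.0
```

```bash
python3 - <<'E'
from h import *
snap('wrist','w1')
E
```

```text
(no output)
```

View pics/w1.png

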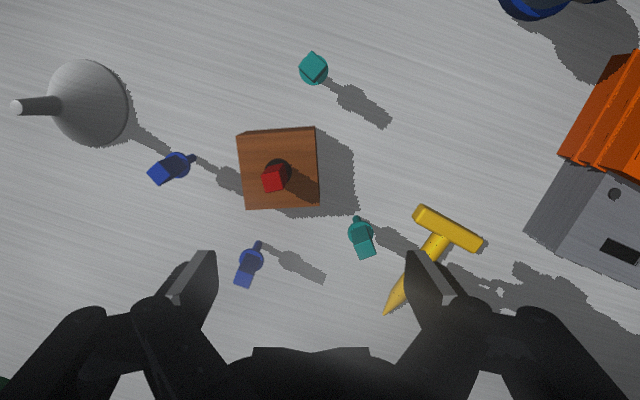

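```bash
python3 - <<'E'
from h import *
print(observe()['qpos'])
crop('w1',225,115,345,225,5,'c2')
E
```

```text
[ 0.30185178  0.14345939 -0.26298669  1.1650962   0.03407749  3.14055823]
```

View pics/c2.png

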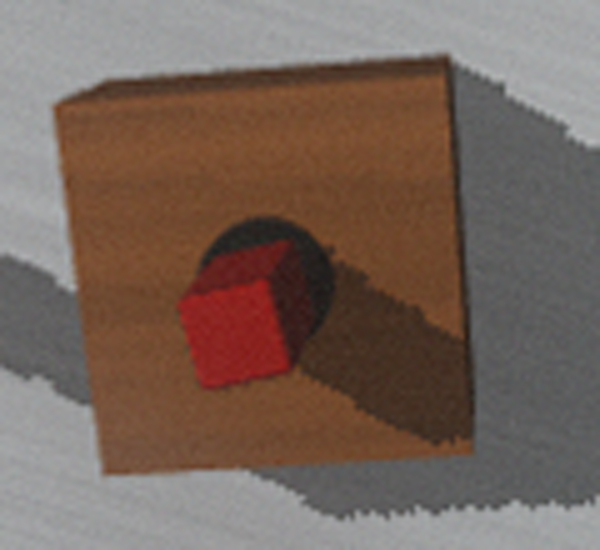

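The crop shows the red top face with corners at (180,303), (268,278), (293,370), (205,388), and the collar centred near (267,282). The block's top corners are at (57,104), (449,70), (472,452), (103,474).

```bash
python3 - <<'E'
from h import *
np.set_printoptions(precision=4,suppress=True)
f=load('w1');W=lambda u,v:(225+u/5,115+v/5)
for n,z,ps in [('red',.094,[(180,303),(268,278),(293,370),(205,388)]),('block',.05,[(57,104),(449,70),(472,452),(103,474)])]:
    c=[at(f,*W(*p),z) for p in ps];print(n,np.mean(c,0))
    for i in range(4):
        e=c[(i+1)%4]-c[i];print(np.linalg.norm(e),np.degrees(np.arctan2(e[1],e[0]))%90)
print('slot',at(f,620,251,.062))
o=observe();print(o['ee_pos'],np.degrees(np.arctan2(o['eef_rot'][1][0],o['eef_rot'][0][0])))
E
```

```text
red [0.4711 0.201  0.094 ]
0.01675300797589687 33.688964964163546
0.017554900842690534 30.773143694243572
0.01664669292224851 29.76715875103892
0.01641066499141823 31.077563529180416
block [0.4711 0.2008 0.05  ]
0.07952637205942299 22.288672530139337
0.08028083032407544 21.04703500457549
0.07983358026308382 21.64747535174679
0.07939484048152293 20.81502391101847
slot [ 0.5039 -0.1816  0.062 ]
[0.4827 0.1621 0.2315] 17.354067025743127
```

Request:
{"method": "jog_arm", "body": {
  "plan": [
    {"claw": 0.6, "dx": 0, "dy": 0, "dz": 0, "wx": 0, "wy": 0, "wz": -0.36},
    {"claw": 0.6, "dx": 0, "dy": 0, "dz": 0, "wx": 0, "wy": 0, "wz": -0.36},
    {"claw": 0.6, "dx": 0, "dy": 0, "dz": 0, "wx": 0, "wy": 0, "wz": -0.36},
    {"claw": 0.6, "dx": 0, "dy": 0, "dz": 0, "wx": 0, "wy": 0, "wz": -0.36},
    {"claw": 0.6, "dx": 0, "dy": 0, "dz": 0, "wx": 0, "wy": 0, "wz": -0.36},
    {"claw": 0.6, "dx": 0, "dy": 0, "dz": 0, "wx": 0, "wy": 0, "wz": -0.36},
    {"claw": 0.6, "dx": 0, "dy": 0, "dz": 0, "wx": 0, "wy": 0, "wz": -0.36},
    {"claw": 0.6, "dx": 0, "dy": 0, "dz": 0, "wx": 0, "wy": 0, "wz": -0.36}
  ]
}}

```text
time_s: 4.15
ee_pos: [0.4828, 0.1625, 0.2314]
eef_rot: [[0.131, 0.991, -0.011], [0.991, -0.131, 0.032], [0.031, -0.015, -0.999]]
contact_force: [0.9, 0.5, 0.3]
opening: 0.0516
grasp_force: 0.0
```

```bash
cat >> h.py <<'E'
from scipy.spatial.transform import Rotation as Ro
def goal(p,yaw):
    o=observe();R=np.array(o['eef_rot']);c,s=np.cos(np.radians(yaw)),np.sin(np.radians(yaw))
    T=np.array([[c,s,0],[s,-c,0],[0,0,-1.]])
    print('shift',np.round(R.T@(np.array(p)-o['ee_pos'])/.2,4),'turn',np.round(Ro.from_matrix(R.T@T).as_rotvec()/np.pi,4))
E
python3 -c "
from h import *
goal([.4711,.201,.15],121)"
```

```text
shift [ 0.1706 -0.0768  0.4138] turn [-0.0014 -0.011  -0.214 ]
```

Request:
{"method": "jog_arm", "body": {
  "plan": [
    {"claw": 0.6, "dx": 0.171, "dy": -0.077, "dz": 0.2, "wx": -0.0014, "wy": -0.011, "wz": -0.214},
    {"claw": 0.6, "dx": 0.171, "dy": -0.077, "dz": 0.414, "wx": -0.0014, "wy": -0.011, "wz": -0.214},
    {"claw": 0.6, "dx": 0.171, "dy": -0.077, "dz": 0.414, "wx": -0.0014, "wy": -0.011, "wz": -0.214},
    {"claw": 0.6, "dx": 0.171, "dy": -0.077, "dz": 0.414, "wx": -0.0014, "wy": -0.011, "wz": -0.214},
    {"claw": 0.6, "dx": 0.171, "dy": -0.077, "dz": 0.414, "wx": -0.0014, "wy": -0.011, "wz": -0.214},
    {"claw": 0.6, "dx": 0.171, "dy": -0.077, "dz": 0.414, "wx": -0.0014, "wy": -0.011, "wz": -0.214},
    {"claw": 0.6, "dx": 0.171, "dy": -0.077, "dz": 0.414, "wx": -0.0014, "wy": -0.011, "wz": -0.214},
    {"claw": 0.6, "dx": 0.171, "dy": -0.077, "dz": 0.414, "wx": -0.0014, "wy": -0.011, "wz": -0.214}
  ]
}}

```text
time_s: 4.95
ee_pos: [0.4715, 0.2012, 0.15]
eef_rot: [[-0.51, 0.86, 0.0], [0.86, 0.51, 0.0], [0.0, 0.0, -1.0]]
contact_force: [-0.0, 0.2, 0.5]
opening: 0.0513
grasp_force: 0.0
```

```bash
python3 -c "
from h import *
goal([.4711,.201,.06],121)
f=snap('wrist','w2'); print(proj(f,np.array([.4711,.201,.094])),proj(f,np.array([.4711,.201,.05])))
crop('w2',140,100,500,370,2,'c3')"
```

```text
shift [ 2.000e-04 -2.300e-03  4.501e-01] turn [ 0.0001 -0.     -0.002 ]
[309.28992934 216.4279571 ] [309.52970991 196.68706146]
```

View pics/c3.png

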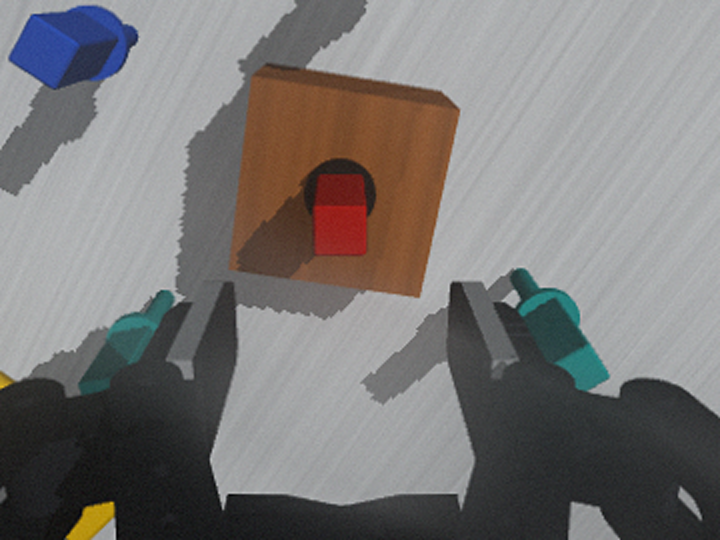

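The red top sits at (310,215), 1 px from the prediction, and is square to the fingers. I descend and grip.

Request:
{"method": "jog_arm", "body": {
  "plan": [
    {"claw": 0.6, "dx": 0, "dy": 0, "dz": 0.2, "wx": 0, "wy": 0, "wz": 0},
    {"claw": 0.6, "dx": 0, "dy": 0, "dz": 0.38, "wx": 0, "wy": 0, "wz": 0},
    {"claw": 0.6, "dx": 0, "dy": 0, "dz": 0.44, "wx": 0, "wy": 0, "wz": 0},
    {"claw": 0.6, "dx": 0, "dy": 0, "dz": 0.45, "wx": 0, "wy": 0, "wz": 0},
    {"claw": 0.2, "dx": 0, "dy": 0, "dz": 0.45, "wx": 0, "wy": 0, "wz": 0},
    {"claw": 0.1, "dx": 0, "dy": 0, "dz": 0.45, "wx": 0, "wy": 0, "wz": 0},
    {"claw": 0, "dx": 0, "dy": 0, "dz": 0.45, "wx": 0, "wy": 0, "wz": 0},
    {"claw": 0, "dx": 0, "dy": 0, "dz": 0.45, "wx": 0, "wy": 0, "wz": 0}
  ]
}}

```text
time_s: 5.8
ee_pos: [0.4727, 0.2018, 0.0616]
eef_rot: [[-0.511, 0.86, 0.003], [0.86, 0.511, 0.001], [-0.0, 0.003, -1.0]]
contact_force: [-0.3, -1.9, 6.3]
opening: 0.0172
grasp_force: 59.4
```

Request:
{"method": "jog_arm", "body": {
  "plan": [
    {"claw": 0, "dx": 0, "dy": 0, "dz": 0, "wx": 0, "wy": 0, "wz": 0},
    {"claw": 0, "dx": 0, "dy": 0, "dz": 0, "wx": 0, "wy": 0, "wz": 0},
    {"claw": 0, "dx": 0, "dy": 0, "dz": -0.05, "wx": 0, "wy": 0, "wz": 0},
    {"claw": 0, "dx": 0, "dy": 0, "dz": -0.15, "wx": 0, "wy": 0, "wz": 0},
    {"claw": 0, "dx": 0, "dy": 0, "dz": -0.25, "wx": 0, "wy": 0, "wz": 0},
    {"claw": 0, "dx": 0, "dy": 0, "dz": -0.4, "wx": 0, "wy": 0, "wz": 0},
    {"claw": 0, "dx": 0, "dy": 0, "dz": -0.5, "wx": 0, "wy": 0, "wz": 0},
    {"claw": 0, "dx": 0, "dy": 0, "dz": -0.5, "wx": 0, "wy": 0, "wz": 0}
  ]
}}

```text
time_s: 6.6
ee_pos: [0.4737, 0.2023, 0.1637]
eef_rot: [[-0.511, 0.86, 0.006], [0.86, 0.511, 0.003], [-0.001, 0.006, -1.0]]
contact_force: [0.8, 0.3, -2.4]
opening: 0.0171
grasp_force: 58.8
```

```bash
python3 -c "
from h import *
goal([.49,.05,.2],176.4)"
```

```text
shift [-0.6963 -0.3179 -0.1831] turn [ 0.0017  0.0012 -0.3093]
```

Request:
{"method": "jog_arm", "body": {
  "plan": [
    {"claw": 0, "dx": -0.15, "dy": -0.07, "dz": -0.183, "wx": 0.0017, "wy": 0.0012, "wz": -0.309},
    {"claw": 0, "dx": -0.3, "dy": -0.14, "dz": -0.183, "wx": 0.0017, "wy": 0.0012, "wz": -0.309},
    {"claw": 0, "dx": -0.45, "dy": -0.21, "dz": -0.183, "wx": 0.0017, "wy": 0.0012, "wz": -0.309},
    {"claw": 0, "dx": -0.6, "dy": -0.27, "dz": -0.183, "wx": 0.0017, "wy": 0.0012, "wz": -0.309},
    {"claw": 0, "dx": -0.696, "dy": -0.318, "dz": -0.183, "wx": 0.0017, "wy": 0.0012, "wz": -0.309},
    {"claw": 0, "dx": -0.696, "dy": -0.318, "dz": -0.183, "wx": 0.0017, "wy": 0.0012, "wz": -0.309},
    {"claw": 0, "dx": -0.696, "dy": -0.318, "dz": -0.183, "wx": 0.0017, "wy": 0.0012, "wz": -0.309},
    {"claw": 0, "dx": -0.696, "dy": -0.318, "dz": -0.183, "wx": 0.0017, "wy": 0.0012, "wz": -0.309}
  ]
}}

```text
time_s: 7.4
ee_pos: [0.4874, 0.0488, 0.1957]
eef_rot: [[-0.998, 0.064, -0.007], [0.064, 0.998, -0.003], [0.007, -0.003, -1.0]]
contact_force: [0.1, 0.1, -1.5]
opening: 0.0172
grasp_force: 59.0
```

```bash
python3 -c "
from h import *
goal([.503,-.14,.18],176.4)"
```

```text
shift [-0.1392 -0.9369  0.0804] turn [-0.0009 -0.0022 -0.0005]
```

Request:
{"method": "jog_arm", "body": {
  "plan": [
    {"claw": 0, "dx": -0.03, "dy": -0.22, "dz": 0.03, "wx": -0.0009, "wy": -0.0022, "wz": 0},
    {"claw": 0, "dx": -0.06, "dy": -0.44, "dz": 0.06, "wx": -0.0009, "wy": -0.0022, "wz": 0},
    {"claw": 0, "dx": -0.1, "dy": -0.66, "dz": 0.08, "wx": -0.0009, "wy": -0.0022, "wz": 0},
    {"claw": 0, "dx": -0.139, "dy": -0.85, "dz": 0.08, "wx": -0.0009, "wy": -0.0022, "wz": 0},
    {"claw": 0, "dx": -0.139, "dy": -0.92, "dz": 0.08, "wx": -0.0009, "wy": -0.0022, "wz": 0},
    {"claw": 0, "dx": -0.139, "dy": -0.937, "dz": 0.08, "wx": -0.0009, "wy": -0.0022, "wz": 0},
    {"claw": 0, "dx": -0.139, "dy": -0.937, "dz": 0.08, "wx": -0.0009, "wy": -0.0022, "wz": 0},
    {"claw": 0, "dx": -0.139, "dy": -0.937, "dz": 0.08, "wx": -0.0009, "wy": -0.0022, "wz": 0}
  ]
}}

```text
time_s: 8.2
ee_pos: [0.5034, -0.1384, 0.1807]
eef_rot: [[-0.998, 0.063, 0.001], [0.063, 0.998, 0.001], [-0.001, 0.001, -1.0]]
contact_force: [0.2, 0.3, -1.2]
opening: 0.0175
grasp_force: 59.3
```

```bash
python3 -c "
from h import *
snap('wrist','w3'); o=observe(); print(o['contact_force'],o['ft_torque'])
crop('w3',40,90,440,390,2,'c4')"
```

```text
[-0.33723166  0.39754773 -1.04758181] [-0.01279611 -0.00274355  0.02125988]
```

View pics/c4.png

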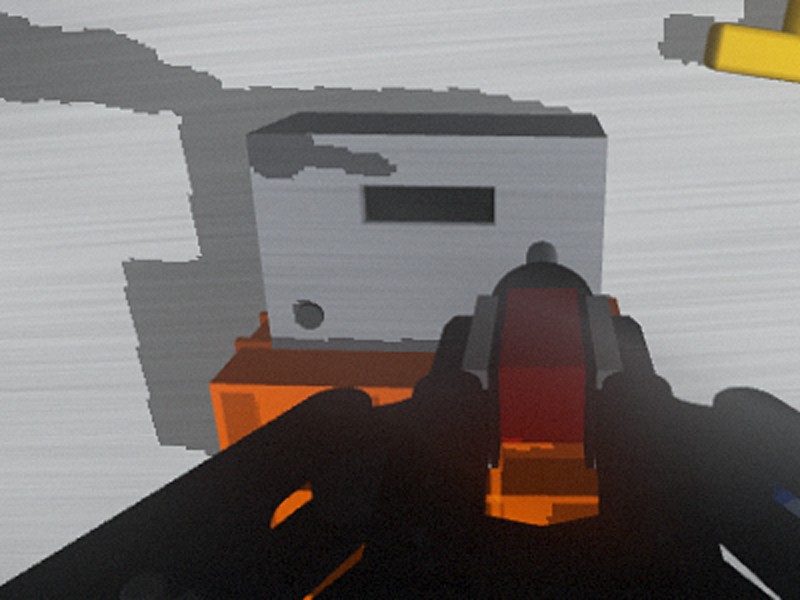

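The slot's corners are at crop (364,186), (494,186), (495,222), (365,222), square to the tool. The pin hangs straight, with its tip near (541,246).

```bash
python3 -c "
from h import *
np.set_printoptions(precision=4,suppress=True)
f=load('w3');W=lambda u,v:(40+u/2,90+v/2)
c=[at(f,*W(*p),.062) for p in [(364,186),(494,186),(495,222),(365,222)]];print('slot',np.mean(c,0))
for i in range(4):
    e=c[(i+1)%4]-c[i];print(np.linalg.norm(e),np.degrees(np.arctan2(e[1],e[0])))
a,b=at(f,*W(248,136),.062),at(f,*W(606,137),.062);print(a,b,np.linalg.norm(a-b),np.degrees(np.arctan2(*(b-a)[[1,0]])), (a+b)/2)
p=[.5034,-.1384,.1807]
for dz in (-.0556,-.0116): q=proj(f,np.array(p)+[0,0,dz]);print((q-[40,90])*2)
o=observe();print(o['ee_pos'])
"
```

```text
slot [ 0.5031 -0.1846  0.062 ]
0.054883848602654044 86.34279743708527
0.015897504742667053 -3.281304184541662
0.05582008658547546 -93.59477587769736
0.015979650860220893 173.35860579913054
[ 0.4689 -0.2569  0.062 ] [ 0.4791 -0.1089  0.062 ] 0.1483877614166216 86.0932313419149 [ 0.474  -0.1829  0.062 ]
[537.3494 250.8317]
[536.5303 309.6388]
[ 0.5035 -0.1383  0.1808]
```

```bash
python3 -c "
from h import *
goal([.5022,-.2045,.125],176.4)"
```

```text
shift [-0.014  -0.3309  0.2789] turn [0.0001 0.0003 0.0001]
```

Request:
{"method": "jog_arm", "body": {
  "plan": [
    {"claw": 0, "dx": -0.014, "dy": -0.16, "dz": 0, "wx": 0, "wy": 0, "wz": 0},
    {"claw": 0, "dx": -0.014, "dy": -0.28, "dz": 0.05, "wx": 0, "wy": 0, "wz": 0},
    {"claw": 0, "dx": -0.014, "dy": -0.331, "dz": 0.12, "wx": 0, "wy": 0, "wz": 0},
    {"claw": 0, "dx": -0.014, "dy": -0.331, "dz": 0.2, "wx": 0, "wy": 0, "wz": 0},
    {"claw": 0, "dx": -0.014, "dy": -0.331, "dz": 0.26, "wx": 0, "wy": 0, "wz": 0},
    {"claw": 0, "dx": -0.014, "dy": -0.331, "dz": 0.279, "wx": 0, "wy": 0, "wz": 0},
    {"claw": 0, "dx": -0.014, "dy": -0.331, "dz": 0.279, "wx": 0, "wy": 0, "wz": 0},
    {"claw": 0, "dx": -0.014, "dy": -0.331, "dz": 0.279, "wx": 0, "wy": 0, "wz": 0}
  ]
}}

```text
time_s: 9.05
ee_pos: [0.5026, -0.2055, 0.1255]
eef_rot: [[-0.998, 0.063, 0.002], [0.063, 0.998, -0.0], [-0.002, -0.0, -1.0]]
contact_force: [0.3, 0.2, -0.6]
opening: 0.0173
grasp_force: 59.4
```

```bash
python3 -c "
from h import *
np.set_printoptions(precision=4,suppress=True)
f=snap('wrist','w4'); o=observe();print(o['ee_pos'],o['contact_force'])
for dz in (-.0556,): print((proj(f,np.array(o['ee_pos'])+[0,0,dz])-[180,130])*3)
print((proj(f,np.array([.5031,-.1846,.062]))-[180,130])*3)
crop('w4',180,130,430,310,3,'c5')
goal([.5022,-.2045,.105],176.4)"
```

```text
[ 0.5028 -0.2057  0.1257] [ 0.4435 -0.868  -1.4523]
[385.6406 257.117 ]
[478.9179 240.1717]
shift [0.0036 0.0059 0.1035] turn [-0.0001  0.0007 -0.0001]
```

View pics/c5.png

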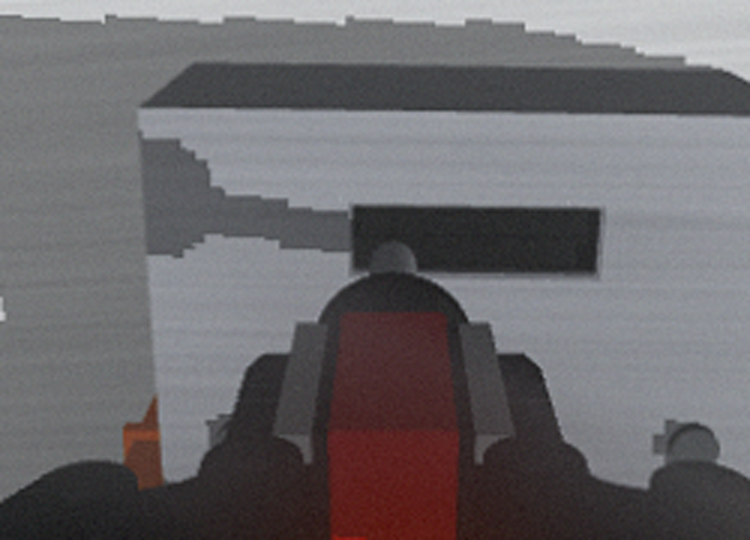

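The tip is at crop (394,256). The slot spans x 352–602 and y 207–271, so the tip is about 9 mm in from the slot's -y end and within its width. I lower it through the flaps.

Request:
{"method": "jog_arm", "body": {
  "plan": [
    {"claw": 0, "dx": 0.0035, "dy": 0, "dz": 0.02, "wx": 0, "wy": 0, "wz": 0},
    {"claw": 0, "dx": 0.0035, "dy": 0, "dz": 0.04, "wx": 0, "wy": 0, "wz": 0},
    {"claw": 0, "dx": 0.0035, "dy": 0, "dz": 0.06, "wx": 0, "wy": 0, "wz": 0},
    {"claw": 0, "dx": 0.0035, "dy": 0, "dz": 0.08, "wx": 0, "wy": 0, "wz": 0},
    {"claw": 0, "dx": 0.0035, "dy": 0, "dz": 0.1, "wx": 0, "wy": 0, "wz": 0},
    {"claw": 0, "dx": 0.0035, "dy": 0, "dz": 0.12, "wx": 0, "wy": 0, "wz": 0},
    {"claw": 0, "dx": 0.0035, "dy": 0, "dz": 0.135, "wx": 0, "wy": 0, "wz": 0},
    {"claw": 0, "dx": 0.0035, "dy": 0, "dz": 0.135, "wx": 0, "wy": 0, "wz": 0}
  ]
}}

```text
time_s: 9.9
ee_pos: [0.5011, -0.2058, 0.0973]
eef_rot: [[-0.998, 0.064, 0.0], [0.064, 0.998, 0.0], [-0.0, 0.0, -1.0]]
contact_force: [-0.0, -0.4, -2.2]
opening: 0.0171
grasp_force: 59.4
```

Request:
{"method": "jog_arm", "body": {
  "plan": [
    {"claw": 0, "dx": 0, "dy": 0, "dz": 0.01, "wx": 0, "wy": 0, "wz": 0},
    {"claw": 0, "dx": 0, "dy": 0, "dz": 0.02, "wx": 0, "wy": 0, "wz": 0},
    {"claw": 0, "dx": 0, "dy": 0, "dz": 0.026, "wx": 0, "wy": 0, "wz": 0},
    {"claw": 0, "dx": 0, "dy": 0, "dz": 0.031, "wx": 0, "wy": 0, "wz": 0},
    {"claw": 0, "dx": 0, "dy": 0, "dz": 0.035, "wx": 0, "wy": 0, "wz": 0},
    {"claw": 0, "dx": 0, "dy": 0, "dz": 0.038, "wx": 0, "wy": 0, "wz": 0},
    {"claw": 0, "dx": 0, "dy": 0, "dz": 0.04, "wx": 0, "wy": 0, "wz": 0},
    {"claw": 0, "dx": 0, "dy": 0, "dz": 0.04, "wx": 0, "wy": 0, "wz": 0}
  ]
}}

```text
time_s: 10.7
ee_pos: [0.5015, -0.2059, 0.09]
eef_rot: [[-0.998, 0.064, 0.001], [0.064, 0.998, -0.0], [-0.001, -0.0, -1.0]]
contact_force: [-0.1, 0.2, -1.5]
opening: 0.0169
grasp_force: 59.4
```

Request:
{"method": "jog_arm", "body": {
  "plan": [
    {"claw": 0, "dx": 0, "dy": 0, "dz": 0.002, "wx": 0, "wy": 0, "wz": 0},
    {"claw": 0, "dx": 0, "dy": 0, "dz": 0.004, "wx": 0, "wy": 0, "wz": 0},
    {"claw": 0, "dx": 0, "dy": 0, "dz": 0.006, "wx": 0, "wy": 0, "wz": 0},
    {"claw": 0, "dx": 0, "dy": 0, "dz": 0.008, "wx": 0, "wy": 0, "wz": 0},
    {"claw": 0, "dx": 0, "dy": 0, "dz": 0.01, "wx": 0, "wy": 0, "wz": 0},
    {"claw": 0, "dx": 0, "dy": 0, "dz": 0.01, "wx": 0, "wy": 0, "wz": 0},
    {"claw": 0, "dx": 0, "dy": 0, "dz": 0.01, "wx": 0, "wy": 0, "wz": 0},
    {"claw": 0, "dx": 0, "dy": 0, "dz": 0.01, "wx": 0, "wy": 0, "wz": 0}
  ]
}}

```text
time_s: 11.5
ee_pos: [0.5019, -0.206, 0.0894]
eef_rot: [[-0.998, 0.064, 0.002], [0.064, 0.998, -0.0], [-0.002, -0.0, -1.0]]
contact_force: [-4.1, 1.7, 11.0]
opening: 0.0173
grasp_force: 61.3
```

Request:
{"method": "jog_arm", "body": {
  "plan": [
    {"claw": 0, "dx": 0, "dy": 0, "dz": -0.003, "wx": 0, "wy": 0, "wz": 0},
    {"claw": 0, "dx": 0, "dy": 0.003, "dz": -0.003, "wx": 0, "wy": 0, "wz": 0},
    {"claw": 0, "dx": 0, "dy": 0.006, "dz": -0.003, "wx": 0, "wy": 0, "wz": 0},
    {"claw": 0, "dx": 0, "dy": 0.01, "dz": -0.003, "wx": 0, "wy": 0, "wz": 0},
    {"claw": 0, "dx": 0, "dy": 0.014, "dz": -0.003, "wx": 0, "wy": 0, "wz": 0},
    {"claw": 0, "dx": 0, "dy": 0.018, "dz": -0.003, "wx": 0, "wy": 0, "wz": 0},
    {"claw": 0, "dx": 0, "dy": 0.02, "dz": -0.003, "wx": 0, "wy": 0, "wz": 0},
    {"claw": 0, "dx": 0, "dy": 0.02, "dz": -0.003, "wx": 0, "wy": 0, "wz": 0}
  ]
}}

```text
time_s: 12.3
ee_pos: [0.5024, -0.2037, 0.0895]
eef_rot: [[-0.998, 0.064, 0.002], [0.064, 0.998, -0.004], [-0.003, -0.004, -1.0]]
contact_force: [-1.1, -3.8, 5.5]
opening: 0.017
grasp_force: 60.2
```

Request:
{"method": "jog_arm", "body": {
  "plan": [
    {"claw": 0, "dx": 0, "dy": 0.003, "dz": 0, "wx": 0, "wy": 0, "wz": 0},
    {"claw": 0, "dx": 0, "dy": 0.006, "dz": 0, "wx": 0, "wy": 0, "wz": 0},
    {"claw": 0, "dx": 0, "dy": 0.009, "dz": 0, "wx": 0, "wy": 0, "wz": 0},
    {"claw": 0, "dx": 0, "dy": 0.012, "dz": 0, "wx": 0, "wy": 0, "wz": 0},
    {"claw": 0, "dx": 0, "dy": 0.015, "dz": 0, "wx": 0, "wy": 0, "wz": 0},
    {"claw": 0, "dx": 0, "dy": 0.018, "dz": 0, "wx": 0, "wy": 0, "wz": 0},
    {"claw": 0, "dx": 0, "dy": 0.02, "dz": 0, "wx": 0, "wy": 0, "wz": 0},
    {"claw": 0, "dx": 0, "dy": 0.02, "dz": 0, "wx": 0, "wy": 0, "wz": 0}
  ]
}}

```text
time_s: 13.1
ee_pos: [0.503, -0.1994, 0.0895]
eef_rot: [[-0.998, 0.064, 0.003], [0.064, 0.998, -0.003], [-0.003, -0.003, -1.0]]
contact_force: [-1.0, -3.9, 4.4]
opening: 0.0173
grasp_force: 60.2
```

Request:
{"method": "jog_arm", "body": {
  "plan": [
    {"claw": 0, "dx": 0, "dy": 0.003, "dz": 0, "wx": 0, "wy": 0, "wz": 0},
    {"claw": 0, "dx": 0, "dy": 0.006, "dz": 0, "wx": 0, "wy": 0, "wz": 0},
    {"claw": 0, "dx": 0, "dy": 0.009, "dz": 0, "wx": 0, "wy": 0, "wz": 0},
    {"claw": 0, "dx": 0, "dy": 0.012, "dz": 0, "wx": 0, "wy": 0, "wz": 0},
    {"claw": 0, "dx": 0, "dy": 0.015, "dz": 0, "wx": 0, "wy": 0, "wz": 0},
    {"claw": 0, "dx": 0, "dy": 0.018, "dz": 0, "wx": 0, "wy": 0, "wz": 0},
    {"claw": 0, "dx": 0, "dy": 0.02, "dz": 0, "wx": 0, "wy": 0, "wz": 0},
    {"claw": 0, "dx": 0, "dy": 0.02, "dz": 0, "wx": 0, "wy": 0, "wz": 0}
  ]
}}

```text
time_s: 13.9
ee_pos: [0.5033, -0.1954, 0.0895]
eef_rot: [[-0.998, 0.064, 0.003], [0.064, 0.998, -0.003], [-0.003, -0.003, -1.0]]
contact_force: [-0.2, -4.9, 5.6]
opening: 0.0175
grasp_force: 60.2
```

Request:
{"method": "jog_arm", "body": {
  "plan": [
    {"claw": 0, "dx": 0.001, "dy": 0.003, "dz": 0, "wx": 0, "wy": 0, "wz": 0},
    {"claw": 0, "dx": 0.002, "dy": 0.006, "dz": 0, "wx": 0, "wy": 0, "wz": 0},
    {"claw": 0, "dx": 0.002, "dy": 0.009, "dz": 0, "wx": 0, "wy": 0, "wz": 0},
    {"claw": 0, "dx": 0.002, "dy": 0.012, "dz": 0, "wx": 0, "wy": 0, "wz": 0},
    {"claw": 0, "dx": 0.002, "dy": 0.015, "dz": 0, "wx": 0, "wy": 0, "wz": 0},
    {"claw": 0, "dx": 0.002, "dy": 0.018, "dz": 0, "wx": 0, "wy": 0, "wz": 0},
    {"claw": 0, "dx": 0.002, "dy": 0.02, "dz": 0, "wx": 0, "wy": 0, "wz": 0},
    {"claw": 0, "dx": 0.002, "dy": 0.02, "dz": 0, "wx": 0, "wy": 0, "wz": 0}
  ]
}}

```text
time_s: 14.7
ee_pos: [0.5032, -0.1913, 0.0895]
eef_rot: [[-0.998, 0.064, 0.003], [0.064, 0.998, -0.003], [-0.003, -0.003, -1.0]]
contact_force: [-0.3, -5.1, 5.5]
opening: 0.0172
grasp_force: 60.3
```

Request:
{"method": "jog_arm", "body": {
  "plan": [
    {"claw": 0, "dx": 0, "dy": 0.003, "dz": 0, "wx": 0, "wy": 0, "wz": 0},
    {"claw": 0, "dx": 0, "dy": 0.006, "dz": 0, "wx": 0, "wy": 0, "wz": 0},
    {"claw": 0, "dx": 0, "dy": 0.009, "dz": 0, "wx": 0, "wy": 0, "wz": 0},
    {"claw": 0, "dx": 0, "dy": 0.012, "dz": 0, "wx": 0, "wy": 0, "wz": 0},
    {"claw": 0, "dx": 0, "dy": 0.015, "dz": 0, "wx": 0, "wy": 0, "wz": 0},
    {"claw": 0, "dx": 0, "dy": 0.018, "dz": 0, "wx": 0, "wy": 0, "wz": 0},
    {"claw": 0, "dx": 0, "dy": 0.02, "dz": 0, "wx": 0, "wy": 0, "wz": 0},
    {"claw": 0, "dx": 0, "dy": 0.02, "dz": 0, "wx": 0, "wy": 0, "wz": 0}
  ]
}}

```text
time_s: 15.5
ee_pos: [0.5033, -0.1866, 0.0892]
eef_rot: [[-0.998, 0.064, 0.003], [0.064, 0.998, -0.002], [-0.003, -0.001, -1.0]]
contact_force: [0.5, -4.3, 4.9]
opening: 0.0173
grasp_force: 60.4
```

Request:
{"method": "jog_arm", "body": {
  "plan": [
    {"claw": 0, "dx": 0, "dy": 0.003, "dz": 0, "wx": 0, "wy": 0, "wz": 0},
    {"claw": 0, "dx": 0, "dy": 0.006, "dz": 0, "wx": 0, "wy": 0, "wz": 0},
    {"claw": 0, "dx": 0, "dy": 0.008, "dz": 0, "wx": 0, "wy": 0, "wz": 0},
    {"claw": 0, "dx": 0, "dy": 0.01, "dz": 0, "wx": 0, "wy": 0, "wz": 0},
    {"claw": 0, "dx": 0, "dy": 0.01, "dz": 0, "wx": 0, "wy": 0, "wz": 0},
    {"claw": 0, "dx": 0, "dy": 0.01, "dz": 0, "wx": 0, "wy": 0, "wz": 0},
    {"claw": 0, "dx": 0, "dy": 0.01, "dz": 0, "wx": 0, "wy": 0, "wz": 0},
    {"claw": 0, "dx": 0, "dy": 0.01, "dz": 0, "wx": 0, "wy": 0, "wz": 0}
  ]
}}

```text
time_s: 16.3
ee_pos: [0.5024, -0.1837, 0.0885]
eef_rot: [[-0.998, 0.064, 0.001], [0.064, 0.998, 0.0], [-0.001, 0.0, -1.0]]
contact_force: [-0.1, -0.1, -2.3]
opening: 0.0173
grasp_force: 59.4
```

The tip has dropped free: z fell and the force vanished. I lower it gently into the hole.

Request:
{"method": "jog_arm", "body": {
  "plan": [
    {"claw": 0, "dx": 0, "dy": 0, "dz": 0.003, "wx": 0, "wy": 0, "wz": 0},
    {"claw": 0, "dx": 0, "dy": 0, "dz": 0.006, "wx": 0, "wy": 0, "wz": 0},
    {"claw": 0, "dx": 0, "dy": 0, "dz": 0.009, "wx": 0, "wy": 0, "wz": 0},
    {"claw": 0, "dx": 0, "dy": 0, "dz": 0.012, "wx": 0, "wy": 0, "wz": 0},
    {"claw": 0, "dx": 0, "dy": 0, "dz": 0.015, "wx": 0, "wy": 0, "wz": 0},
    {"claw": 0, "dx": 0, "dy": 0, "dz": 0.018, "wx": 0, "wy": 0, "wz": 0},
    {"claw": 0, "dx": 0, "dy": 0, "dz": 0.02, "wx": 0, "wy": 0, "wz": 0},
    {"claw": 0, "dx": 0, "dy": 0, "dz": 0.02, "wx": 0, "wy": 0, "wz": 0}
  ]
}}

```text
time_s: 17.1
ee_pos: [0.5026, -0.1837, 0.0845]
eef_rot: [[-0.998, 0.064, 0.001], [0.064, 0.998, 0.0], [-0.001, 0.0, -1.0]]
contact_force: [0.9, 1.2, -1.0]
opening: 0.0172
grasp_force: 59.5
```

Request:
{"method": "jog_arm", "body": {
  "plan": [
    {"claw": 0, "dx": 0, "dy": 0, "dz": 0.006, "wx": 0, "wy": 0, "wz": 0},
    {"claw": 0, "dx": 0, "dy": 0, "dz": 0.012, "wx": 0, "wy": 0, "wz": 0},
    {"claw": 0, "dx": 0, "dy": 0, "dz": 0.018, "wx": 0, "wy": 0, "wz": 0},
    {"claw": 0, "dx": 0, "dy": 0, "dz": 0.024, "wx": 0, "wy": 0, "wz": 0},
    {"claw": 0, "dx": 0, "dy": 0, "dz": 0.03, "wx": 0, "wy": 0, "wz": 0},
    {"claw": 0, "dx": 0, "dy": 0, "dz": 0.036, "wx": 0, "wy": 0, "wz": 0},
    {"claw": 0, "dx": 0, "dy": 0, "dz": 0.04, "wx": 0, "wy": 0, "wz": 0},
    {"claw": 0, "dx": 0, "dy": 0, "dz": 0.04, "wx": 0, "wy": 0, "wz": 0}
  ]
}}

```text
time_s: 17.9
ee_pos: [0.5025, -0.1837, 0.0764]
eef_rot: [[-0.998, 0.064, 0.001], [0.064, 0.998, 0.0], [-0.001, 0.0, -1.0]]
contact_force: [1.1, 3.0, -0.6]
opening: 0.0174
grasp_force: 59.5
```

Request:
{"method": "jog_arm", "body": {
  "plan": [
    {"claw": 0, "dx": 0, "dy": 0.002, "dz": 0.004, "wx": 0, "wy": 0, "wz": 0},
    {"claw": 0, "dx": 0, "dy": 0.002, "dz": 0.008, "wx": 0, "wy": 0, "wz": 0},
    {"claw": 0, "dx": 0, "dy": 0.002, "dz": 0.012, "wx": 0, "wy": 0, "wz": 0},
    {"claw": 0, "dx": 0, "dy": 0.002, "dz": 0.015, "wx": 0, "wy": 0, "wz": 0},
    {"claw": 0, "dx": 0, "dy": 0.002, "dz": 0.018, "wx": 0, "wy": 0, "wz": 0},
    {"claw": 0, "dx": 0, "dy": 0.002, "dz": 0.02, "wx": 0, "wy": 0, "wz": 0},
    {"claw": 0, "dx": 0, "dy": 0.002, "dz": 0.02, "wx": 0, "wy": 0, "wz": 0},
    {"claw": 0, "dx": 0, "dy": 0.002, "dz": 0.02, "wx": 0, "wy": 0, "wz": 0}
  ]
}}

```text
time_s: 18.7
ee_pos: [0.5026, -0.1836, 0.0736]
eef_rot: [[-0.998, 0.064, 0.002], [0.064, 0.998, -0.0], [-0.002, -0.0, -1.0]]
contact_force: [-2.1, 3.3, 9.3]
opening: 0.0173
grasp_force: 61.2
```

Seated: z fell 15.9 mm below the bar reading and the force is 9 N. I release and retreat straight up.

Request:
{"method": "jog_arm", "body": {
  "plan": [
    {"claw": 0, "dx": 0, "dy": 0, "dz": -0.003, "wx": 0, "wy": 0, "wz": 0},
    {"claw": 0.25, "dx": 0, "dy": 0, "dz": -0.003, "wx": 0, "wy": 0, "wz": 0},
    {"claw": 0.4, "dx": 0, "dy": 0, "dz": -0.003, "wx": 0, "wy": 0, "wz": 0},
    {"claw": 0.5, "dx": 0, "dy": 0, "dz": -0.003, "wx": 0, "wy": 0, "wz": 0},
    {"claw": 0.5, "dx": 0, "dy": 0, "dz": -0.003, "wx": 0, "wy": 0, "wz": 0},
    {"claw": 0.5, "dx": 0, "dy": 0, "dz": -0.003, "wx": 0, "wy": 0, "wz": 0},
    {"claw": 0.5, "dx": 0, "dy": 0, "dz": -0.003, "wx": 0, "wy": 0, "wz": 0},
    {"claw": 0.5, "dx": 0, "dy": 0, "dz": -0.003, "wx": 0, "wy": 0, "wz": 0}
  ]
}}

```text
time_s: 19.5
ee_pos: [0.5026, -0.1835, 0.0732]
eef_rot: [[-0.998, 0.064, 0.001], [0.064, 0.998, -0.0], [-0.001, -0.0, -1.0]]
contact_force: [-0.4, 1.1, 0.4]
opening: 0.0424
grasp_force: 0.0
```

Request:
{"method": "jog_arm", "body": {
  "plan": [
    {"claw": 0.5, "dx": 0, "dy": 0, "dz": -0.05, "wx": 0, "wy": 0, "wz": 0},
    {"claw": 0.5, "dx": 0, "dy": 0, "dz": -0.12, "wx": 0, "wy": 0, "wz": 0},
    {"claw": 0.5, "dx": 0, "dy": 0, "dz": -0.2, "wx": 0, "wy": 0, "wz": 0},
    {"claw": 0.5, "dx": 0, "dy": 0, "dz": -0.3, "wx": 0, "wy": 0, "wz": 0},
    {"claw": 0.5, "dx": 0, "dy": 0, "dz": -0.4, "wx": 0, "wy": 0, "wz": 0},
    {"claw": 0.5, "dx": 0, "dy": 0, "dz": -0.45, "wx": 0, "wy": 0, "wz": 0},
    {"claw": 0.5, "dx": 0, "dy": 0, "dz": -0.45, "wx": 0, "wy": 0, "wz": 0},
    {"claw": 0.5, "dx": 0, "dy": 0, "dz": -0.45, "wx": 0, "wy": 0, "wz": 0}
  ]
}}

```text
time_s: 20.3
ee_pos: [0.5023, -0.1834, 0.1629]
eef_rot: [[-0.998, 0.064, 0.001], [0.064, 0.998, -0.0], [-0.001, 0.0, -1.0]]
contact_force: [-0.1, 0.6, -0.2]
opening: 0.0426
grasp_force: 0.0
```

```bash
python3 -c "
from h import *
np.set_printoptions(precision=4,suppress=True)
f=snap('wrist','w5')
crop('w5',180,100,480,325,2.5,'c6')
print((proj(f,np.array([.5026,-.182,.106]))-[180,100])*2.5)"
```

```text
[327.5385 287.135 ]
```

View pics/c6.png

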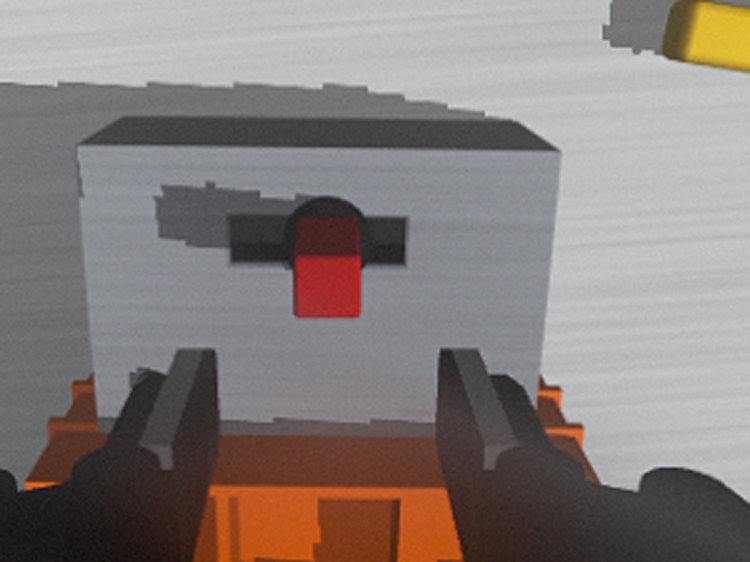

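The pin stands upright in the slot with its red top centred at crop (327,287), exactly where predicted. Its collar is flat on the plate and the gripper is clear, so I hand in.

```bash
python3 -c "
from h import *
print(hand_in())"
```

```text
the job is handed in; nothing more can be done
None
```

The red pin is home in the hidden hole with its collar flat on the cover plate and the gripper clear; the highest force I read was about 11 N, and I handed the job in at about 20 s (no verdict was returned).

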